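# Put the swapped lids back on their own jars

### The job

The three terracotta lids are on the wrong jars: swap them round so that the round jar, the square jar and the oblong jar each wear the lid of their own shape, centred, flat and squared up with the jar. Lay one lid aside on the empty banding wheel on the way, because no lid may be put down on the dirty table; set each lid down without dropping it (fired clay chips) and leave the bowl and the glass tumbler where they stand.

Things in the scene. Friction and masses are not known exactly. Their poses are not given: they have to be found in the camera images.
- lid_round: Round flat lid of orange-brown fired clay, a disc 96 mm across and 9 thick, flat underneath. Centred on top a bar handle of the same clay, 44 long along the lid's x, 16 thick along y, its top 37 above the underside. Origin: centre of the plate's underside; z up. Loose, about 0.17 kg. At the start it lies on the square jar.
- lid_square: Square flat lid of orange-brown fired clay, 92 x 92 mm and 9 thick, flat underneath. Centred on top a bar handle of the same clay, 44 long along the lid's x, 16 thick along y, its top 37 above the underside. Origin: centre of the plate's underside; z up. Loose, about 0.19 kg. At the start it lies on the oblong jar.
- lid_oblong: Oblong flat lid of orange-brown fired clay, 126 mm (x) by 76 mm (y) and 9 thick, flat underneath. Centred on top a bar handle of the same clay, 44 long along the lid's x, 16 thick along y, its top 37 above the underside. Origin: centre of the plate's underside; z up. Loose, about 0.22 kg. At the start it lies on the round jar.
- jar_round: Round open jar of dark brown stoneware, fixed: 108 mm across, 64 high, with a flat rim 16 wide round a mouth 76 across; a lid lies flat on the rim, its underside 64 above the table. Origin: centre of the jar's underside; z up.
- jar_square: Square open jar of dark brown stoneware, fixed: 104 x 104 mm, 58 high, with a flat rim 16 wide round a square mouth 72 wide; a lid lies flat on the rim, its underside 58 above the table. Origin: centre of the jar's underside; x and y along its sides, z up.
- jar_oblong: Oblong open jar of dark brown stoneware, fixed: 136 mm (x) by 84 mm (y), 52 high, with a flat rim 14 wide round a mouth 108 x 56; a lid lies flat on the rim, its underside 52 above the table. Origin: centre of the jar's underside; x along its long side, z up.
- wheel: Banding wheel (potter's turntable), locked and fixed, empty: a flat aluminium disc 150 mm across on a dark foot; the top of the disc is 58 above the table. The free spot for one lid. Origin: centre of the underside of the foot; z up.
- bowl: Bystander: small terracotta bowl, 88 mm across the rim and 40 high, standing loose on the table. Origin: centre of its underside.
- tumbler: Bystander: clear glass tumbler, 64 mm across and 85 high, standing loose and empty on the table. Origin: centre of its underside.

How it is judged:
By the outcome, as a careful person would: the job done as asked, in the order asked, and still so for the second after the job is handed in, with the robot touching nothing.
It also fails if it takes over 112 s, if anything falls off the work surface, if the arm or the gripper's body presses on something with over 40 N, if the wrist force passes 120 N, or if a joint passes its speed limit or range.

### The arm

A 7-joint arm with a two-finger parallel gripper is mounted at the origin on the work surface. World frame = base frame: x ahead of the robot, y to its left, z up, the work surface at z = 0. Lengths are in m, angles in degrees, forces in N, time in s.
With the tool pointing down it reaches from about 0.4 to 0.925 m from the base axis. Payload 4.1 kg.
Tool frame: the origin (TCP) lies midway between the tips of the shut fingers; the grasp point (between the pads) lies r.grip_depth behind it (r.grip_depth is the distance from the TCP to the grasp point, in m); z points along the fingers, y is the line along which they close (so a half turn about z gives the same grasp; the last joint's range is limited). The gripper opens to 85 mm and grips with 20 to 120 N. Pads are 22 mm wide; open, the fingers measure 114 mm over their backs; the gripper's body (76 mm by 85 mm) begins 54 mm behind the grasp point. The pads swing forward as they close: fully open they stand 13 mm farther back than shut.
Start: joints at [68.468, 22.827, 2.584, 88.041, -1.071, 69.15, -2.905], TCP at [0.178, -0.625, 0.204] pointing down, gripper open.
Joint ranges: [-161.44, 161.44], [-28.35, 127.94], [-78.24, 83.42], [0, 140.83], [-78.03, 258.03], [13.02, 114.36], [-168.23, 168.23]. Speed limits (degrees/s): [147.25, 147.25, 180, 180, 180, 180, 180].

### API

Orientations are given as a 3x3 rotation matrix whose columns are the frame's x, y, z axes.
In Python, from rig import r gives the robot as it stands. The module is installed in compiled form; this text tells all that it offers. Calls block until the motion is done:
- r.move_to(position, orientation): joint-space move of the TCP to a pose.
- r.move_l(position, velocity=0.15, rotation=None, f_stop=None): straight line of the TCP; rotation=None keeps the orientation; velocity is the mean speed in m/s. With f_stop (N) it stops when the force on the tool has changed by that much, and returns True; else False.
- r.movej(angles): joint-space move.
- r.command_gripper(opening, f_grip=None): finger opening in m; f_grip is the grip in N (None keeps the last); returns when the fingers have stopped.
- r.sleep(seconds).
- r.inverse_kinematics(position, orientation): joint angles nearest the present ones, or None.
- r.camera(name): name is "side" or "top" or "wrist"; returns the picture (384x512x3 uint8, red, green, blue); there is no depth.
- r.camera_info(name): a dict with "fx", "fy", "cx", "cy" (pixels), "k1" (the pictures are not rectified: a ray, as slopes to the right and down, at radius r is drawn at 1 + k1 r^2 times it, then the intrinsics apply), "origin" and "attitude" of the camera in the world. Camera axes: x right, y down, z forward; pixel columns grow to the right and rows downward; lengths in m; the calibration is good to about 2 mm. A picture is of the moment at which its call begins: read the wrist's pose just before it. camera_info takes no time and is no camera call; for the wrist camera it gives the pose at the moment of the call.
A pose or a line that the arm cannot do raises r.IKError and nothing moves.
- r.hand_in(): hands the job in; it is judged then, once.
Readings, each from a call of its own:
- r.read_time_s(): time.
- r.read_joints(): joint angles.
- r.read_dq(): joint speeds.
- r.read_tau(): joint torques, N m.
- r.read_eef_pos(): TCP position.
- r.read_orientation(): TCP orientation.
- r.read_force(): force on the tool from outside, world axes, zero at the start.
- r.read_torque(): the same for the moment, N m.
- r.read_finger_gap(): finger opening in m.
- r.read_finger_force(): force on a finger pad.
Only numpy, scipy, OpenCV 4.12 (cv2) and the standard library are available. Lean on these libraries where they do the work, as an engineer would, in place of code of your own. Each camera call takes 0.05 s, during which the arm holds its last target. There are 200 camera calls.

## Working session

There is one attempt and no reset: what is moved stays moved. The work goes in short steps, each a Python script; the robot and the scene stay as the last script left them, time stands still between calls to the robot, and variables do not carry over. Pictures are saved under pics/ and viewed, at most 14 in all, crops included, and the job is handed in when it is done.

```bash
mkdir -p pics
python3 - <<'E'
from rig import r
import cv2
for n in("top","side"):
    im=r.camera(n); cv2.imwrite(f"pics/{n}0.png",im[:,:,::-1]); print(n,r.camera_info(n))
print(r.camera_info("wrist"),r.grip_depth,r.read_orientation(),r.read_eef_pos(),r.read_time_s())
E
```

```text
top {'fx': 440.5820988909264, 'fy': 440.5820988909264, 'cx': 250.5835222840555, 'cy': 190.41497360616816, 'k1': 0.02774419278597607, 'origin': array([3.54279025e-01, 9.32498061e-04, 1.23499591e+00]), 'attitude': array([[-0.00364617, -0.98668402,  0.16260797],
       [-0.99980523,  0.00675099,  0.01854542],
       [-0.01939623, -0.16250868, -0.98651645]])}
side {'fx': 454.7083352084724, 'fy': 454.7083352084724, 'cx': 254.53404712009564, 'cy': 192.4608175927776, 'k1': -0.1569273137705407, 'origin': array([0.23404209, 0.78959687, 0.5485982 ]), 'attitude': array([[-0.93340078, -0.16297096,  0.31969273],
       [-0.35844665,  0.46492859, -0.80954148],
       [-0.01670254, -0.87021944, -0.4923811 ]])}
{'fx': 296.9779257942445, 'fy': 296.9779257942445, 'cx': 259.8674828734497, 'cy': 192.33369035015087, 'k1': -0.035157777589634176, 'origin': array([ 0.25681591, -0.60181633,  0.37157303]), 'attitude': array([[ 0.2745678 , -0.91044723, -0.30935153],
       [-0.96156537, -0.26068554, -0.08622701],
       [-0.00213833,  0.32113688, -0.94703038]])} 0.0187 [[ 9.61901321e-01  2.73396254e-01 -5.81194254e-04]
 [ 2.73396856e-01 -9.61899813e-01  1.70566061e-03]
 [-9.27294236e-05 -1.79957387e-03 -9.99998376e-01]] [ 0.1775119  -0.62464301  0.20294994] 0.1
```

View pics/top0.png

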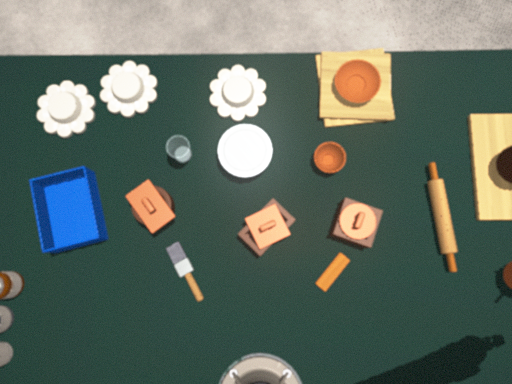

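View pics/side0.png

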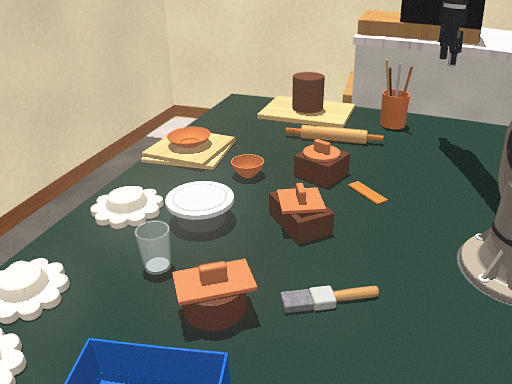

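Top view: the oblong lid on the round jar is at about (150,207), the square lid on the oblong jar at (268,228), and the round lid on the square jar at (357,222). The empty wheel is at (245,150), the tumbler at (178,149) and the bowl at (330,158). The side view agrees. There is also unlisted clutter: a brush and an orange strip.

Next I'll get coarse positions and take wrist views from above each jar.

```bash
cat > h.py <<'E'
from rig import r
import numpy as np, cv2
def down(deg):
    c,s=np.cos(np.radians(deg)),np.sin(np.radians(deg)); return np.array([[c,s,0],[s,-c,0],[0,0,-1.]])
def project(P,I):
    d=(np.asarray(P)-I["origin"])@I["attitude"]; s=d[:,:2]/d[:,2:]
    s=s*(1+I["k1"]*(s**2).sum(1,keepdims=True)); return s*[I["fx"],I["fy"]]+[I["cx"],I["cy"]]
def back(px,z,I):
    u=(np.array(px,float)-[I["cx"],I["cy"]])/[I["fx"],I["fy"]]; s=u.copy()
    for _ in range(20): s=u/(1+I["k1"]*(s@s))
    d=I["attitude"]@np.r_[s,1]; return I["origin"]+d*(z-I["origin"][2])/d[2]
COARSE={k:back(p,z,r.camera_info("top"))[:2] for k,(p,z) in dict(round=((151,207),.07),square=((357,222),.065),oblong=((268,228),.06),wheel=((245,150),.058),tumbler=((179,150),.04),bowl=((330,158),.03)).items()}
E
python3 - <<'E'
from h import *
for k,v in COARSE.items():
    print(k,v.round(3),np.hypot(*v).round(3))
    for yaw in range(-180,180,45):
        p=v-0.02*np.array([np.cos(np.radians(yaw)),np.sin(np.radians(yaw))])
        print(yaw,r.inverse_kinematics([*p,.25],down(yaw)) is not None,end="; ")
    print()
E
```

```text
round [0.503 0.289] 0.58
-180 True; -135 True; -90 True; -45 True; 0 True; 45 True; 90 True; 135 True; 
square [ 0.461 -0.258] 0.528
-180 True; -135 True; -90 True; -45 True; 0 True; 45 True; 90 True; 135 True; 
oblong [ 0.446 -0.023] 0.447
-180 True; -135 True; -90 True; -45 True; 0 True; 45 True; 90 True; 135 True; 
wheel [0.661 0.038] 0.662
-180 True; -135 True; -90 True; -45 True; 0 True; 45 True; 90 True; 135 True; 
tumbler [0.667 0.223] 0.704
-180 True; -135 True; -90 True; -45 True; 0 True; 45 True; 90 True; 135 True; 
bowl [ 0.643 -0.199] 0.673
-180 True; -135 True; -90 True; -45 True; 0 True; 45 True; 90 True; 135 True;
```

Run:
```python
from h import *
import pickle
D={};tiles=[]
ya=[0,180]
for i,k in enumerate(("square","oblong","wheel","round")):
    for y in (ya if i%2==0 else ya[::-1]):
        p=COARSE[k]-0.05*np.array([np.cos(np.radians(y)),np.sin(np.radians(y))])
        r.move_to([*p,.24],down(y)); r.sleep(.25)
        I=r.camera_info("wrist"); im=r.camera("wrist"); D[k,y]=(I,im)
        t=im[:,:,::-1].copy(); cv2.putText(t,f"{k}{y}",(5,30),0,1,(255,255,255),2); tiles.append(cv2.resize(t,(384,288)))
    print(k,r.read_time_s())
pickle.dump(D,open("D.pkl","wb"))
for j in (0,1): cv2.imwrite(f"pics/w{j}.png",np.vstack([np.hstack(tiles[4*j:4*j+2]),np.hstack(tiles[4*j+2:4*j+4])]))
```

```text
square 4.825
oblong 8.9083
wheel 12.875
round 17.1
```

View pics/w0.png

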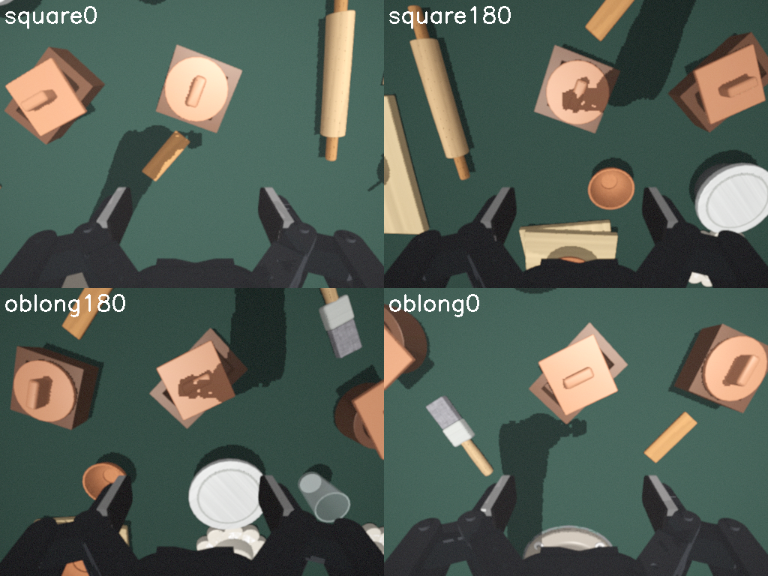

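View pics/w1.png

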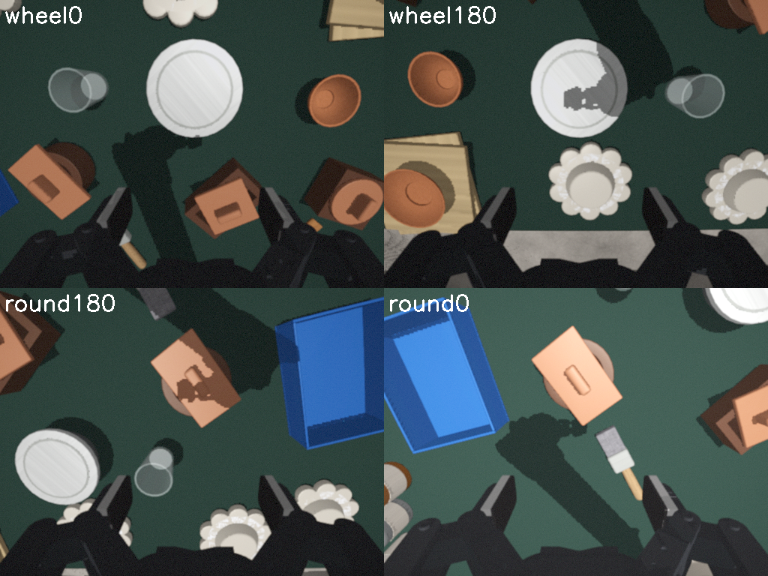

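The wrist views show every lid and jar clearly. In tile pixels, which are 0.75 of full scale, the square jar is at (200,88) and the round jar at (192,375-288). The handles run along the lids' x axes, and the wheel disc is at (195,88) and empty. I'll fit the projected models to both views jointly.

```bash
cat > fit.py <<'E'
from h import *
from scipy.optimize import minimize
t=np.linspace(0,2*np.pi,60,endpoint=False); circ=lambda d:np.c_[np.cos(t),np.sin(t)]*d/2
rect=lambda a,b:np.array([[a,b],[-a,b],[-a,-b],[a,-b]])/2
LID=dict(round=circ(.096),square=rect(.092,.092),oblong=rect(.126,.076))
JAR=dict(round=circ(.108),square=rect(.104,.104),oblong=rect(.136,.084))
MOUTH=dict(round=circ(.076),square=rect(.072,.072),oblong=rect(.108,.056))
H=dict(round=.064,square=.058,oblong=.052,wheel=.058)
def hull(out,p,z0,z1,I):
    a=np.radians(p[2]); q=out@np.array([[np.cos(a),np.sin(a)],[-np.sin(a),np.cos(a)]])+p[:2]
    P=np.vstack([np.c_[q,np.full(len(q),z)] for z in (z0,z1)])
    return cv2.convexHull(project(P,I).astype(np.float32)).reshape(-1,2)
def chroma(im):
    f=cv2.GaussianBlur(im.astype(np.float32),(0,0),1.0)+2; return f/f.sum(2,keepdims=True)
def render(shape,polys):
    L=np.zeros(shape,np.uint8)
    m=[]
    for p in polys:
        a=np.zeros(shape,np.uint8); cv2.fillPoly(a,[np.round(p*16).astype(np.int32)],255,cv2.LINE_AA,4)
        m.append(cv2.GaussianBlur(a.astype(np.float32)/255,(0,0),1.0))
    return m
def polys(kl,kj,x,I):
    o=[]
    if kj: o.append(hull(JAR[kj],x[3:6],0,H[kj],I))
    if kl:
        z=x[6] ; o.append(hull(LID[kl],x[:3],z,z+.009,I))
    return o
def fit(views,kl,kj,z,x0,free):
    """views [(I,im)]; kl lid shape or None; kj jar shape or None. free: indices of x fitted"""
    data=[]
    for I,im in views:
        c=project([[*(x0[3:5] if kj else x0[:2]),.04]],I)[0].astype(int); w=95
        sl=(slice(max(c[1]-w,0),c[1]+w),slice(max(c[0]-w,0),c[0]+w)); data.append((I,chroma(im),sl))
    full=lambda v:np.r_[np.where(np.isin(range(6),free),0,x0)+np.bincount(free,v,6),z]
    def cost(v):
        x=full(v); s=0
        for I,c,sl in data:
            m=[a[sl].ravel() for a in render(c.shape[:2],polys(kl,kj,x,I))]
            A=[1-np.maximum.reduce(m)]+([m[0]*(1-m[1]),m[1]] if len(m)>1 else [m[0]])
            A=np.array(A).T; Y=c[sl].reshape(-1,3)
            keep=(Y[:,0]+0>0); R=Y-A@np.linalg.lstsq(A,Y,rcond=None)[0]; s+=np.minimum((R**2).sum(1),.02).sum()
        return s*10
    v0=np.array(x0,float)[free]; step=np.where(np.isin(free,[2,5]),6,.008)
    sim=np.vstack([v0,v0+np.diag(step)])
    o=minimize(cost,v0,method="Nelder-Mead",options=dict(initial_simplex=sim,xatol=2e-4,fatol=1e-5,maxiter=900))
    return full(o.x),o.fun
E
cat > run.py <<'E'
from fit import *
import pickle
D=pickle.load(open("D.pkl","rb"))
# start yaws from the pictures: long edges / handles
def yaw(k,y,a,b):
    I=D[k,y][0]; A,B=[back(np.array(p)/.75,.09,I) for p in (a,b)]; d=(B-A)[:2]; return np.degrees(np.arctan2(d[1],d[0])),((A+B)/2)[:2].round(4)
hy=dict(round=yaw("square",0,(190,107),(203,77)),square=yaw("oblong",0,(181,384-288),(209,372-288)),oblong=yaw("round",0,(184,368-288),(202,392-288)))
hj=dict(square=yaw("square",0,(158,116),(220,133)),oblong=yaw("oblong",0,(146,413-288),(207,325-288)),round=(0,0))
print("handle",hy,"jaredge",hj)
for y in (0,180): print("wheel",back(np.array([195,88])/.75,.058,D["wheel",y][0]))
for kl,kj in (("round","square"),("square","oblong"),("oblong","round")):
    x0=[*COARSE[kj],hy[kl][0],*COARSE[kj],hj[kj][0]]
    free=[i for i in range(6) if not(i==2 and kl=="round") and not(i==5 and kj=="round")]
    for vs in ([0],[180],[0,180]):
        x,f=fit([D[kj,y] for y in vs],kl,kj,H[kj],x0,free); print(kl,kj,vs,x.round(4),round(f,3))
    vis=[]
    for y in (0,180):
        I,im=D[kj,y]; b=im[:,:,::-1].copy(); c=project([[*x[3:5],.05]],I)[0].astype(int)
        b=cv2.resize(b,None,fx=3,fy=3,interpolation=cv2.INTER_CUBIC)
        for p in polys(kl,kj,x,I)+[hull(rect(.044,.016),x[:3],H[kj]+.037,H[kj]+.037,I)]: cv2.polylines(b,[np.int32(p*3+1)],True,(255,0,255) ,1)
        vis.append(b[max(3*c[1]-200,0):,3*c[0]-130:3*c[0]+130][:300])
    cv2.imwrite(f"pics/v_{kj}.png",np.vstack(vis))
cv2.imwrite("pics/fit.png",np.hstack([cv2.imread(f"pics/v_{k}.png") for k in ("square","oblong","round")]))
E
python3 run.py
```

```text
handle {'round': (np.float64(-23.715193512876933), array([ 0.4616, -0.2603])), 'square': (np.float64(-67.15422868183066), array([ 0.4506, -0.0224])), 'oblong': (np.float64(-142.64787031366126), array([0.5047, 0.2922]))} jaredge {'square': (np.float64(-105.75475784874887), array([ 0.4151, -0.2501])), 'oblong': (np.float64(-36.498484728621186), array([0.4595, 0.0057])), 'round': (0, 0)}
wheel [0.66508828 0.03755928 0.058     ]
wheel [0.65558107 0.03883731 0.058     ]
round square [0] [ 4.657000e-01 -2.633000e-01 -2.371520e+01  4.604000e-01 -2.620000e-01
 -1.102052e+02  5.800000e-02] 285.781
round square [180] [ 4.603000e-01 -2.585000e-01 -2.371520e+01  4.598000e-01 -2.623000e-01
 -1.106558e+02  5.800000e-02] 252.018
round square [0, 180] [ 4.610000e-01 -2.607000e-01 -2.371520e+01  4.607000e-01 -2.621000e-01
 -1.100482e+02  5.800000e-02] 542.125
square oblong [0] [ 4.50600e-01 -2.17000e-02 -6.41289e+01  4.49300e-01 -1.95000e-02
 -4.47075e+01  5.20000e-02] 49.447
square oblong [180] [ 4.49300e-01 -2.14000e-02 -6.31755e+01  4.49400e-01 -1.86000e-02
 -4.44100e+01  5.20000e-02] 77.25
square oblong [0, 180] [ 4.49800e-01 -2.15000e-02 -6.41240e+01  4.49100e-01 -1.93000e-02
 -4.49031e+01  5.20000e-02] 123.855
oblong round [0] [ 5.047000e-01  2.916000e-01 -1.431727e+02  5.084000e-01  2.910000e-01
  0.000000e+00  6.400000e-02] 89.329
oblong round [180] [ 5.045000e-01  2.916000e-01 -1.430997e+02  5.076000e-01  2.907000e-01
  0.000000e+00  6.400000e-02] 113.067
oblong round [0, 180] [ 5.048000e-01  2.917000e-01 -1.433064e+02  5.083000e-01  2.909000e-01
  0.000000e+00  6.400000e-02] 204.488
```

View pics/fit.png

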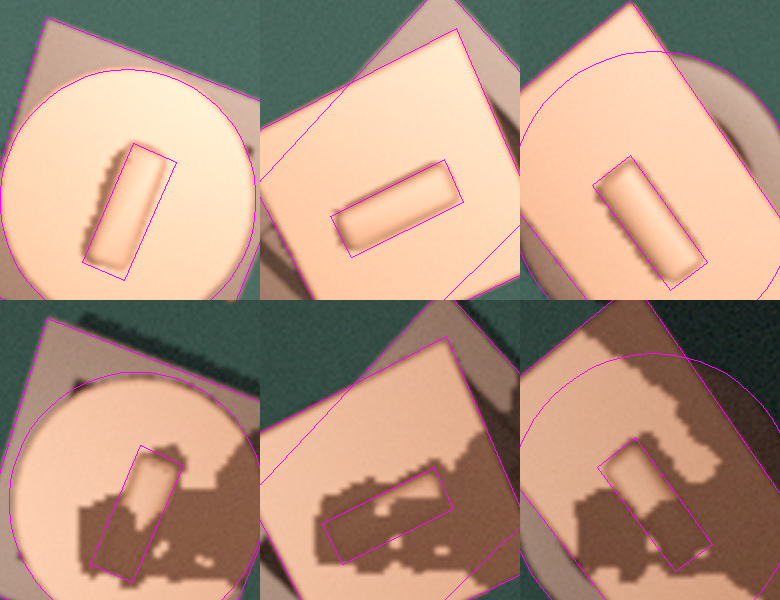

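The fits overlay well. The oblong and round jars agree to about 1 mm between views. The round lid's outline is 1–2 mm uncertain along x, which I'll recheck once it is on the wheel. First move: round lid to the wheel.

```bash
cat > act.py <<'E'
from fit import *
import pickle
G=.013
def pick(xy,yaw,zu):
    R=down(yaw); r.command_gripper(.05)
    r.move_to([*xy,zu+.11],R); r.move_l([*xy,zu+.04],.15)
    print("hit",r.move_l([*xy,zu+G],.06,f_stop=6))
    r.command_gripper(.0,40); r.sleep(.1)
    print("gap",r.read_finger_gap(),"ff",r.read_finger_force(),"tcp",r.read_eef_pos().round(4),"F",r.read_force().round(1))
    p=r.read_eef_pos(); g=p[2]-zu
    r.move_l([p[0],p[1],p[2]+.03],.05); r.move_l([p[0],p[1],.21],.2)
    print("lifted gap",r.read_finger_gap(),"F",r.read_force().round(2)); return g
def place(xy,yaw,zu,g):
    """xy,yaw: tool; zu: support height; g: TCP above underside"""
    R=down(yaw); p=r.read_eef_pos()
    r.move_to([*xy,.21],R)
    r.move_l([*xy,zu+g+.025],.12); r.sleep(.2)
    hit=r.move_l([*xy,zu+g+.004],.03)
    hit=r.move_l([*xy,zu+g-.003],.008,f_stop=3); p=r.read_eef_pos()
    print("touch",hit,"tcp",p.round(4),"height over support",(p[2]-g-zu).round(4),"F",r.read_force().round(1))
    r.command_gripper(.03,20); r.command_gripper(.05); r.sleep(.1)
    p=r.read_eef_pos(); r.move_l([p[0],p[1],p[2]+.04],.08)
def look(name,xy,yaw,z=.24):
    p=np.array(xy)-0.05*np.array([np.cos(np.radians(yaw)),np.sin(np.radians(yaw))])
    r.move_to([*p,z],down(yaw)); r.sleep(.25)
    I=r.camera_info("wrist"); im=r.camera("wrist"); pickle.dump((I,im),open(name+".pkl","wb")); return I,im
def show(views,name,xs):
    o=[]
    for (I,im),(kl,kj,x) in zip(views,xs):
        b=cv2.resize(im[:,:,::-1],None,fx=3,fy=3,interpolation=cv2.INTER_CUBIC); c=3*project([[*x[:2],.06]],I)[0].astype(int)
        for p in polys(kl,kj,x,I)+([hull(MOUTH[kj],x[3:6],H[kj],H[kj],I)] if kj else [])+([hull(rect(.044,.016),x[:3],x[6]+.037,x[6]+.037,I)] if kl else []):
            cv2.polylines(b,[np.int32(p*3+1)],True,(255,0,255),1)
        y0=max(c[1]-200,0); o.append(cv2.copyMakeBorder(b[y0:y0+400,max(c[0]-200,0):c[0]+200],0,10,0,0,0))
    h=min(a.shape[0] for a in o); cv2.imwrite(f"pics/{name}.png",np.hstack([a[:h] for a in o]))
E
python3 - <<'E'
from act import *
g=pick([.4612,-.2605],-23.7,.058)
place([.660,.038],-23.7,.058,g); print("g",g,r.read_time_s())
v1=look("wh0",[.660,.038],0); v2=look("sq0",COARSE["square"],0); v3=look("sq180",COARSE["square"],180)
print(r.read_time_s())
xw,f=fit([v1],"round",None,.058,[.66,.038,-23.7,0,0,0],[0,1]); print(xw,f)
xs=None
for vs in ([v2],[v3],[v2,v3]):
    xs,f=fit(vs,None,"square",.058,[0,0,0,.4607,-.2621,-20],[3,4,5]); print(xs.round(4),f)
xs[:2]=xs[3:5]
show([v1,v2],"s1",[("round",None,xw),(None,"square",xs)])
E
```

```text
hit False
gap 9.222519038882137e-05 ff 0.0 tcp [ 0.4612 -0.2605  0.071 ] F [-0.  -0.1 -0.4]
lifted gap 3.367096913461098e-05 F [-0.73  0.31  0.24]
touch False tcp [0.66   0.038  0.0681] height over support -0.003 F [-0.1 -0.4  0.6]
g 0.01303308031474338 28.8333
34.0667
[  0.68356498   0.03888176 -23.7          0.           0.
   0.           0.058     ] 439.4805908203125
[  0.       0.       0.       0.4604  -0.2622 -20.0589   0.058 ] 291.8656005859375
[  0.       0.       0.       0.4599  -0.2622 -20.4729   0.058 ] 259.39599609375
[  0.       0.       0.       0.46    -0.2622 -20.2713   0.058 ] 551.5606079101562
```

View pics/s1.png

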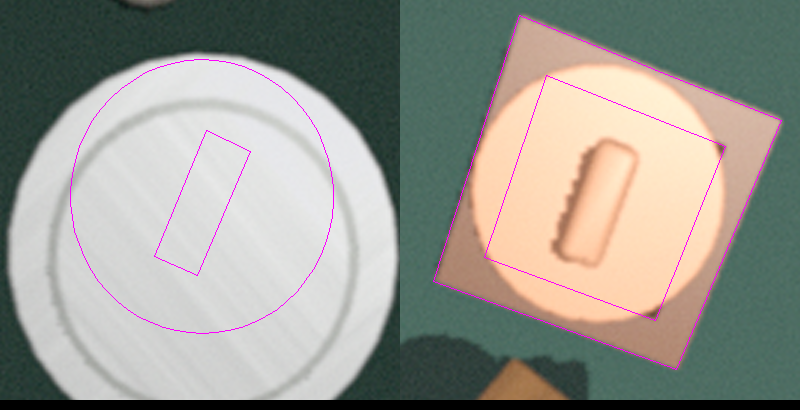

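The right crop shows the round lid still on the square jar. The fingers shut to zero and the wheel is still empty, so the grasp missed. I'll repeat the descent with the fingers open and look before closing.

Run:
```python
from act import *
v2,v3=[pickle.load(open(n+".pkl","rb")) for n in("sq0","sq180")]
for (I,im),a in ((v2,0),(v3,180)):
    print(a,project([[.4612,-.2605,.095]],I))
r.command_gripper(.05); print("gap",r.read_finger_gap())
R=down(-23.7); xy=[.4612,-.2605]
r.move_to([*xy,.15],R)
a=r.camera("side"); I=r.camera_info("side")
r.move_l([*xy,.075],.15,f_stop=6); print(r.read_eef_pos(),r.read_orientation().round(3).tolist(),r.read_force())
b=r.camera("side"); 
c=project([[*xy,.1]],I)[0].astype(int); print(c)
cv2.imwrite("pics/dbg.png",np.hstack([cv2.resize(i[c[1]-70:c[1]+40,c[0]-70:c[0]+62,::-1],None,fx=3,fy=3) for i in (a,b)]))
w=r.camera("wrist"); cv2.imwrite("pics/dbgw.png",w[:,:,::-1]); print(r.read_time_s())
```

```text
0 [[263.61837874 124.9569573 ]]
180 [[256.95163599 126.13489085]]
gap 0.04983877549580266
[ 0.46143031 -0.26114172  0.07545729] [[0.915, -0.402, 0.001], [-0.402, -0.915, -0.001], [0.001, 0.0, -1.0]] [ 0.4672739  -0.411839    1.14396519]
[322 139]
37.3083
```

View pics/dbg.png

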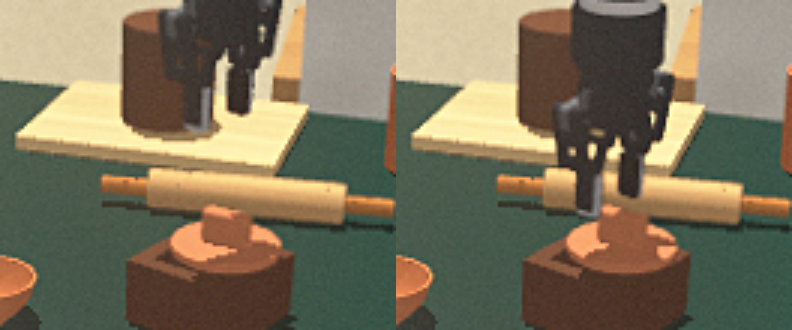

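View pics/dbgw.png

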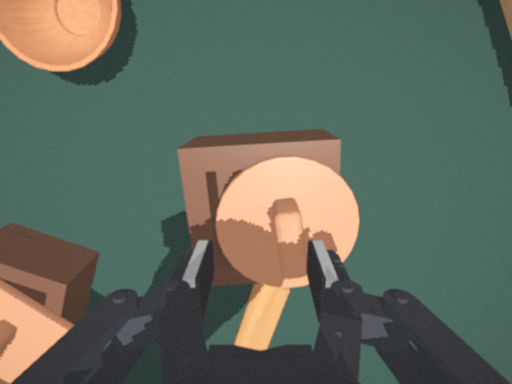

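The wrist view shows the handle at about (287,220), ahead of the finger tips at about (205,250) and (320,250). The side view puts the tips on the handle's ray but behind and above it. I'll check the frames against each other numerically.

Run:
```python
from act import *
p=r.read_eef_pos();R=r.read_orientation();I=r.camera_info("wrist")
print("cam in tool",(R.T@(I["origin"]-p)).round(4),(R.T@I["attitude"]).round(3).tolist())
print("initial", (np.array([[.9619,.2734,-.0006],[.2734,-.9619,.0017],[-.0001,-.0018,-1]]).T@(np.array([.25681591,-.60181633,.37157303])-[.1775,-.62464,.20295])).round(4))
print("p",p,"tcp px",project([p],I),"handle top px",project([[.4612,-.2605,.095]],I),"lid rim",project([[.4612,-.2605,.067]],I))
S=r.camera_info("side"); print("side tcp",project([p],S)); print(r.read_joints())
d=pickle.load(open("sq0.pkl","rb"))
print([back(q,.095,d[0]) for q in ([262,123],)], "from this view",back([287,216],.095,I),back([288,221],.067,I), back([258,134],.058,I))
```

```text
cam in tool [ 0.0821 -0.0006 -0.1686] [[0.001, -0.947, -0.321], [1.0, 0.001, 0.001], [-0.0, -0.321, 0.947]]
initial [ 0.0825 -0.0006 -0.1686]
p [ 0.46191242 -0.26127963  0.07605726] tcp px [[260.52130915 230.07295092]] handle top px [[259.84933571 246.26083716]] lid rim [[259.83280483 225.34832362]]
side tcp [[321.79011823 147.65598363]]
[-23.76381905  35.49973069  65.92839568 113.22456223 -39.07264772
  57.30191271 -52.62484516]
[array([ 0.46318765, -0.25881063,  0.095     ])] from this view [ 0.47231316 -0.28158642  0.095     ] [ 0.45666522 -0.27860994  0.067     ] [ 0.51499347 -0.28280103  0.058     ]
```

The jar projects where expected in this view, but the lid no longer appears centred on it. I'll back off straight up, look again from the same hover poses, and compare directly with the earlier pictures.

Run:
```python
from act import *
p=r.read_eef_pos(); r.move_l([p[0],p[1],.2],.15)
D=pickle.load(open("D.pkl","rb")); xy=COARSE["square"]
v0=look("sqB0",xy,0)
s=r.camera("side")
V=[D["square",0],pickle.load(open("sq0.pkl","rb")),v0]
for I,_ in V: print(I["origin"].round(4),I["attitude"][:,2].round(4))
o=[cv2.resize(im[30:210,170:350,::-1],None,fx=1.45,fy=1.45,interpolation=cv2.INTER_CUBIC) for _,im in V]
top=r.camera("top"); o2=[cv2.resize(top[170:280,310:410,::-1],(261,287)),cv2.resize(s[110:220,270:370,::-1],(261,287)),np.zeros((287,261,3),np.uint8)]
cv2.imwrite("pics/cmp.png",np.vstack([np.hstack(o),np.hstack(o2)])); print(r.read_time_s(),r.read_joints().round(1))
```

```text
[ 0.4927 -0.2583  0.4085] [-3.213e-01  3.000e-04 -9.470e-01]
[ 0.4936 -0.2567  0.4086] [-3.208e-01 -6.000e-04 -9.471e-01]
[ 0.4935 -0.2569  0.4078] [-0.323  -0.0014 -0.9464]
39.075 [-40.8  15.2  80.3 108.2 -15.9  69.9 -45.3]
```

View pics/cmp.png

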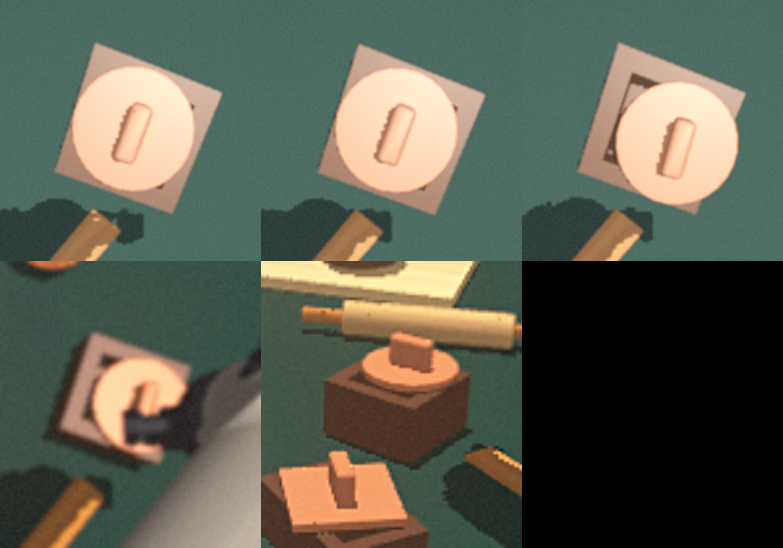

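The bottom-row pictures show the lid pushed about 17 mm across the jar. The first two crops are identical, so the first grasp never touched it: the real finger tips sit well above where I assumed. The push came from the later joint-space sweep, with the elbow swung out at q3≈80. I'll return to a sensible arm posture from high up, then touch the wheel with shut fingers to measure the true tip offset.

```bash
cat >> act.py <<'E'
def posture(xy):
    az=np.degrees(np.arctan2(xy[1],xy[0])); r.movej([-az-5.6,15,2.6,80,-1.07,80,-2.9])
E
python3 - <<'E'
from act import *
p=r.read_eef_pos(); r.move_l([.46,-.2,.36],.25)
posture([.66,.038]); print(r.read_eef_pos().round(3),r.read_orientation().round(2).tolist(),r.read_time_s())
r.command_gripper(0,20)
R=down(90)
q=r.inverse_kinematics([.66,.038,.16],R); print("ik",np.round(q,1))
r.move_to([.66,.038,.16],R); r.sleep(.2); f0=r.read_force()
hit=r.move_l([.66,.038,.022],.05,f_stop=4); print(hit,r.read_eef_pos().round(4),r.read_force()-f0,r.read_finger_gap())
w=r.camera("wrist"); I=r.camera_info("wrist"); print(project([r.read_eef_pos()],I)); cv2.imwrite("pics/tip.png",w[100:384,100:420,::-1])
r.move_l([.66,.038,.16],.15); print(r.read_time_s(),r.read_joints().round(1))
E
```

```text
[0.642 0.035 0.356] [[-0.06, 0.99, 0.08], [1.0, 0.05, 0.01], [0.01, 0.09, -1.0]] 41.0333
ik [-8.9 25.8  2.6 89.3 -1.3 64.9 -6. ]
True [0.66   0.038  0.0308] [-1.52650764 -1.47954763  4.18593832] 0.00019885570580436396
[[260.08252231 231.64240785]]
45.925 [-8.9 26.   2.7 89.3 -1.3 65.1 -6. ]
```

View pics/tip.png

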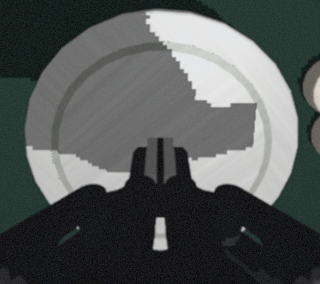

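The shut tips touched the wheel (z = 0.058) with the TCP reading 0.0308, so the tips are 27 mm above the stated TCP. The picture shows them on the tool axis at about (260,238), so the error is only lengthwise. I'll correct for it and refit the shifted round lid.

```bash
sed -i 's/^G=.013/G=.013-.027/; s/r.move_to(\[\*xy,zu+.11\],R); r.move_l(\[\*xy,zu+.04\],.15)/r.move_to([*xy,.2],R); r.move_l([*xy,zu+G+.04],.2)/' act.py
python3 - <<'E'
from act import *
v=pickle.load(open("sqB0.pkl","rb")); I=v[0]
c2f=lambda a:back(np.array([a[0]/1.45+170,a[1]/1.45+30]),.095,I)[:2]
A,B=c2f((661-522,177)),c2f((697-522,118)); C=c2f((679-522,148)); yaw=np.degrees(np.arctan2(*(B-A)[::-1])); print("handle",C,yaw)
x,f=fit([v],"round","square",.058,[*C,yaw,.4602,-.2622,-20.2],[0,1]); print("fit",x[:2])
x2,f=fit([v],"round",None,.058,[*x[:2],yaw,0,0,0],[0,1]); print(x2[:2])
show([v],"s2",[("round","square",x)])
E
```

```text
handle [ 0.45314118 -0.2764611 ] -30.73384510818411
fit [ 0.45144373 -0.27638756]
[ 0.46063444 -0.25853553]
```

View pics/s2.png

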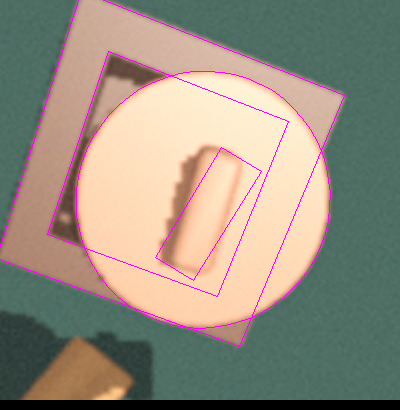

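The outline fits tightly, with the lid centre at (0.451, -0.276). The handle runs at about -20° rather than my drawn -31°. Now the pick, and laying it on the wheel.

Run:
```python
from act import *
r.move_l([.66,.038,.25],.25)
posture([.4514,-.2764]); print(r.read_time_s(),r.read_eef_pos().round(3))
g=pick([.4514,-.2764],-20,.058); print(r.read_joints().round(0),r.read_time_s())
if r.read_finger_gap()>.01:
    place([.660,.038],-20,.058,g); p=r.read_eef_pos(); r.move_l([p[0],p[1],.2],.25); print(r.read_joints().round(0))
    v=look("whB",[.660,.038],-20); print(r.read_time_s())
    x,f=fit([v],"round",None,.058,[.66,.038,-20,0,0,0],[0,1]); print(x)
    show([v],"s3",[("round",None,x)])
```

```text
47.9333 [ 0.55  -0.334  0.356]
hit False
gap 0.015100241315542665 ff 46.96547269821167 tcp [ 0.4519 -0.2768  0.0446] F [ 0.  -0.8  4. ]
lifted gap 0.01516943506504579 F [-0.73  0.32 -1.73]
[ 17.  10.  11. 104.  -2.  66. -81.] 53.3333
touch True tcp [0.66   0.038  0.0446] height over support 0.0 F [0.2 0.4 4.8]
[  -6.   24.   -1.   87.    0.   69. -117.]
60.325
[  0.65989355   0.0382853  -20.           0.           0.
   0.           0.058     ]
```

The grip held and the lid set down exactly on the wheel, with 0 mm drop and the fit within 0.3 mm of target. Next: square lid to square jar, using half-turn-equivalent yaws to stay clear of joint 7's limits.

Run:
```python
from act import *
print(np.round(r.inverse_kinematics([.4498,-.0215,.2],down(116.3)),0))
r.move_to([.55,-.01,.25],down(90))
g=pick([.4498,-.0215],116.3,.052); print(r.read_joints().round(0),r.read_time_s())
if r.read_finger_gap()>.01:
    place([.4602,-.2622],69.8,.058,g); p=r.read_eef_pos(); r.move_l([p[0],p[1],.2],.3)
    v=look("sqC",[.4602,-.2622],69.8); v2=look("obC",[.4491,-.0193],90); print(r.read_time_s(),r.read_joints().round(0))
    x,f=fit([v],"square","square",.058,[.4602,-.2622,69.8,.4602,-.2622,69.8],list(range(6))); print(x.round(4))
    y,f=fit([v2],None,"oblong",.052,[0,0,0,.4491,-.0193,-44.9],[3,4,5]); print(y.round(4)); y[:2]=y[3:5]
    show([v,v2],"s4",[("square","square",x),(None,"oblong",y)])
```

```text
[ 12.   3. -15. 114.   1.  63.  23.]
hit False
gap 0.015444222354387194 ff 40.14420211315155 tcp [ 0.4504 -0.0215  0.0385] F [-0.8 -0.2  4.2]
lifted gap 0.015201355164140371 F [-0.85  0.61 -1.41]
[ 15.   2. -18. 113.   1.  65.  23.] 66.5083
touch True tcp [ 0.4602 -0.2622  0.0445] height over support 0.0 F [-0.4  0.6  5.1]
74.2417 [ 17.   1. -14. 110.   0.  69.   3.]
[ 4.59500e-01 -2.59900e-01  7.02043e+01  4.60400e-01 -2.62100e-01
  6.98715e+01  5.80000e-02]
[ 0.00000e+00  0.00000e+00  0.00000e+00  4.49600e-01 -1.91000e-02
 -4.47638e+01  5.20000e-02]
```

View pics/s4.png

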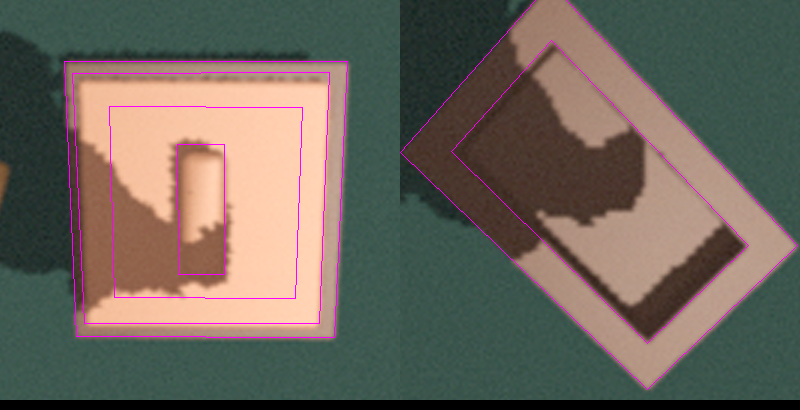

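The square lid is on its jar, centred to about 1–2 mm in the left crop, where shadow pulls the fitted outline upward. The right crop confirms the empty oblong jar at (0.4495, -0.0192), -44.8°. Now the oblong lid.

Run:
```python
from act import *
r.move_to([.55,.15,.25],down(135))
g=pick([.5048,.2917],216.7,.064); print(r.read_joints().round(0),r.read_time_s())
if r.read_finger_gap()>.01:
    place([.4494,-.0192],135.2,.052,g); p=r.read_eef_pos(); r.move_l([p[0],p[1],.2],.3)
    v=look("obD",[.4494,-.0192],135.2); print(r.read_time_s(),r.read_joints().round(0))
    x,f=fit([v],"oblong","oblong",.052,[.4494,-.0192,135.2,.4494,-.0192,135.2],list(range(6))); print(x.round(4))
    w=pickle.load(open("sqC.pkl","rb"))
    show([v,w],"s5",[("oblong","oblong",np.r_[[.4494,-.0192,135.2]*2,.052]),("square","square",np.r_[[.4602,-.2622,69.8]*2,.058])])
```

```text
hit False
gap 0.015234832827269826 ff 40.76003551483154 tcp [0.5053 0.2919 0.0506] F [-0.4 -0.6  4.4]
lifted gap 0.015134265401585639 F [ 0.7   0.02 -3.67]
[ -1.  20. -43.  96.  14.  70.  80.] 79.9833
touch True tcp [ 0.4494 -0.0192  0.0385] height over support -0.0001 F [0.  0.1 4.7]
86.775 [ 25.   5. -25. 106.   2.  69.  44.]
[ 4.479000e-01 -1.720000e-02  1.355451e+02  4.494000e-01 -1.940000e-02
  1.353054e+02  5.200000e-02]
```

View pics/s5.png

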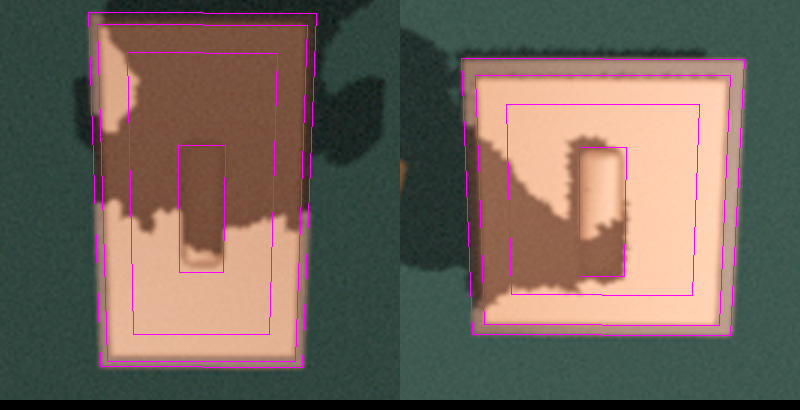

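Drawn at their intended poses, both outlines match the pictures to about 1 mm. Last: the round lid.

Run:
```python
from act import *
r.move_to([.55,.0,.25],down(150))
g=pick([.6599,.0383],160,.058); print(r.read_joints().round(0),r.read_time_s())
if r.read_finger_gap()>.01:
    place([.5081,.2909],160,.064,g); p=r.read_eef_pos(); r.move_l([p[0],p[1],.2],.3)
    v=look("roD",[.5081,.2909],160); t=r.camera("top"); print(r.read_time_s(),r.read_joints().round(0))
    x,f=fit([v],"round","round",.064,[.5081,.2909,160,.5081,.2909,0],[0,1,3,4]); print(x.round(4))
    show([v],"s6",[("round","round",np.r_[[.5081,.2909,160]*2,.064])])
    a=cv2.imread("pics/s6.png"); cv2.imwrite("pics/s6.png",np.hstack([a[:384],t[:a.shape[0],100:420,::-1]]))
```

```text
hit False
gap 0.015157254384162083 ff 41.00663781166077 tcp [0.6603 0.0382 0.0446] F [-0.2 -0.1  2.9]
lifted gap 0.015287339678804837 F [-0.35  0.7  -2.55]
[ 15.  26. -31.  85.  14.  72.  52.] 91.6333
touch True tcp [0.5081 0.2909 0.0505] height over support -0.0 F [-1.  -0.7  4.5]
98.2667 [ -3.  21. -37.  89.  13.  74.  29.]
[5.069e-01 2.934e-01 1.600e+02 5.079e-01 2.908e-01 0.000e+00 6.400e-02]
```

View pics/s6.png

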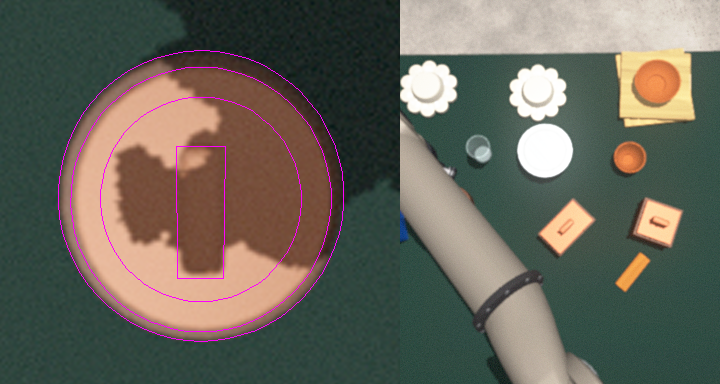

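The round lid sits concentric on the round jar. The top view shows the other two lids seated, the wheel empty, and the tumbler and bowl where they were at the start (178,149) and (330,158). The arm is clear, so I'm handing in.

```bash
python3 -c "
from rig import r
print(r.read_time_s(), r.hand_in())"
```

```text
the job is handed in; nothing more can be done
98.2667 None
```

The job is handed in at 98.3 s: each jar wears its own lid, centred to about 1–2 mm by my fits, though a first grasp missed and a later arm sweep pushed the round lid about 17 mm across its jar before I picked it up properly.

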